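# Rock a seized tube block out of a dry-block heater

## Task

The aluminium tube block is held fast in the well of the small white heater; take its black handle and rock it out side to side. First tip up the end with the red mark until it springs out of its catch while the plain end stays down in the well, then, with the block still in the well, rock it the other way until the plain end springs out too and stands higher than the red end. Then raise the block and finish still holding it, upright and steady, just clear above the well (a finger's breadth or two); leave the beaker and the two vials where they are.

Things in the scene. Friction and masses are not known exactly. Their poses are not given: they have to be found in the camera images.
- heater: White dry-block heater, fixed, 110 (x) x 130 (y) x 60 mm high. Origin at the centre of its underside, z up, x away from its control panel, y along its length, from the block's plain end towards its red end. In its top is a well 47 (x) x 66 (y) mm and 26 mm deep.
- well_floor (a point): Centre of the well's floor, 34 mm above the heater's underside; axes as the heater's. In each end wall of the well (+y and -y), 18 mm above this floor, a sprung steel roller of 8 mm diameter sticks out 5 mm and can be pushed back; it presses with about 18 N, rising by 3 N per mm.
- well_mouth (a point): Centre of the well's opening, level with the heater's top face, 60 mm above its underside; axes as the heater's.
- block: Loose aluminium tube block, about 0.3 kg, 44 (x) x 55 (y) x 40 mm high plus a handle on top. Origin at the centre of its underside, z up, y towards the end with the red mark. It starts home on the well floor, axes along the heater's. Tipping one end up by 0.15 to 0.25 rad about the other end's lower edge frees that end. Play: 2 mm between bead and wall at each end, 1.5 mm on either side.
- block_grip (a point): Centre of the black handle of the block, 77 mm above the block's underside; axes as the block's. The handle is an upright plate 14 mm thick (x), 36 mm wide (y) and 42 mm high, so its top is 21 mm above this point; a thin stem joins it to the block, whose top face is 37 mm below this point.
- red_end (a point): Middle of the bead (half-round, 4 mm radius, 4 mm proud) along the block's red-marked (+y) end; 11.5 mm above the block's underside. At the start it lies beneath a roller, which holds that end down with about 30 N against a straight pull. Raised 7 to 10 mm the end springs free; the roller then stands under the bead and bears that end up.
- plain_end (a point): Middle of the like bead along the block's plain (-y) end; 11.5 mm above the block's underside, held down and freed in the same way.
- beaker: Glass beaker, 74 mm diameter, 90 mm high, a bystander; origin at its underside.
- vial_brown: Brown vial with a black cap, 23 mm diameter, 54 mm high, a bystander; origin at its underside.
- vial_white: Clear vial with a white cap, 23 mm diameter, 54 mm high, a bystander; origin at its underside.
Mind the look-alikes: they are no part of the job. Leave any blue or purple look-alike of the block alone.

How it is judged:
By the outcome, as a careful person would: the job done as asked, in the order asked, and still so for the second after the job is handed in, while the arm keeps its last pose, push and grip.
It also fails if it takes over 35 s, if anything falls off the work surface, if the arm or the gripper's body presses on something with over 40 N, if the wrist force passes 120 N, or if a joint passes its speed limit or range.

## Robot

A 6-joint arm with a two-finger parallel gripper is mounted at the origin on a cart in front of the work surface, level with it; the furniture and walls round the work are solid. World frame = base frame: x ahead of the robot, y to its left, z up, the work surface at z = 0. Lengths are in mm, angles in degrees, forces in N, time in s.
With the tool pointing down it reaches from about 300 to 850 mm from the base axis. Payload 4.2 kg.
Tool frame: the origin (TCP) lies between the finger pads; the fingertips stand ahead of it and the grasp point (between the pads) lies 3 mm ahead of it (nose_length is the z of the fingertips in the tool frame, in mm); z points along the fingers, y is the line along which they close (so a half turn about z gives the same grasp; the last joint's range is limited). The gripper opens to 91 mm and grips with 3 to 60 N. Pads are 32 mm wide; open, the fingers measure 118 mm over their backs; the gripper's body (76 mm by 178 mm) begins 60 mm behind the grasp point.
Start: joints at [63.713, 18.312, 89.639, -0, 72.044, -1.146], TCP at [244.294, 520.539, 235.976] pointing down, gripper open.
Joint ranges: [-177.97, 177.97], [-48.28, 115.42], [12.27, 149.76], [-77.06, 257.06], [2.81, 150.46], [-146.56, 146.56]. Speed limits (degrees/s): [147.25, 147.25, 180, 180, 180, 180].

## Interface

Orientations are given as [roll, pitch, yaw] about the fixed x, y, z axes, in that order (R = Rz(yaw) Ry(pitch) Rx(roll)).
In Python, from workcell import state, grab_frame, camera_params, job_done, nose_length gives the robot as it stands.
- The arm moves only by the tool step_arm, never from a script. Its argument "plan" is a list that holds one entry, the list of rows, each a list of 5 numbers: the shift along the tool's x, y, z in cm, then the turn about the tool's z in rad, then the opening, from 0 (shut) to 1 (fully open). In form: [[[x, y, z, turn, gripper], ...]]. A call has 1 to 20 rows; each row is the pose to reach, as a shift and turn from the pose commanded when the call began, along the tool's axes at that moment; what a row does not reach only later rows make up. A row lasts 1/8 s, in which the tool goes at most 62.5 mm and 10.7 degrees, less where a joint would pass 70% of its speed; a pose out of reach is approached as far as the arm can. A call with a gripper value outside its range is refused whole. The fingers move at their own pace and stop on an object; "newtons" is the grip in N (left out, the last holds). Time passes only in rows, so rows that repeat a pose let the fingers close. It gives the time, the measured TCP pose, the force, the opening and the grip force at its end, in the units of the state.
- state(): the state, without advancing time (a new reading comes with each control period).
- grab_frame(name): name is "side" or "top"; returns the picture (384x512x3 uint8, blue, green, red); there is no depth.
- camera_params(name): a dict with "camera_matrix" (3x3 intrinsics, pixels), "R" (3x3) and "t" (3): a world point X has camera coordinates R X + t. Camera axes: x right, y down, z forward; pixel columns grow to the right and rows downward; lengths in mm; the calibration is good to about 2 mm. A picture is of the moment at which its call begins. camera_params takes no time and is no camera call.
- job_done(): hands the job in; it is judged then, once.
The state is a dict: "time_s": time; "qpos": joint angles; "qvel": joint speeds; "effort": joint torques, N m; "ee_pos": TCP position; "ee_rot": TCP orientation; "force": force on the tool from outside, world axes, zero at the start; "torque": the same for the moment, N m; "gripper_width": finger opening in mm; "gripper_force": force on a finger pad.
Only numpy, scipy, OpenCV 4.12 (cv2) and the standard library are available. Lean on these libraries where they do the work, as an engineer would, in place of code of your own. Each camera call takes 0.05 s, during which the arm holds its last target. There are 200 camera calls.

## Working session

There is one attempt and no reset: what is moved stays moved. The work goes in short steps, Python scripts to look and compute and a tool call to move; the robot and the scene stay as the last step left them, time stands still between calls to the robot, and variables do not carry over. Pictures are saved under pics/ and viewed, at most 10 in all, crops included, and the job is handed in when it is done.

Besides the shell and the picture viewer there is one more tool, called after "Request:" as a command line: name --argument value ..., lists and objects as JSON in quotes. step_arm: Moves the arm, as the interface text tells. Its arguments: {"type":"object","properties":{"plan":{"type":"array","items":{"type":"array","items":{"type":"array","items":{"type":"number"}}}},"newtons":{"type":"number"}},"required":["plan"]}

```bash
mkdir -p pics; python3 - <<'E'
from workcell import *
import cv2,numpy as np
print(state()); print(nose_length if not callable(nose_length) else nose_length())
for n in("side","top"):
    f=grab_frame(n); cv2.imwrite(f"pics/{n}0.png",f)
    p=camera_params(n); print(n,{k:np.round(np.array(v),3).tolist() for k,v in p.items()}, (-np.array(p["R"]).T@np.array(p["t"])).round())
E
```

```text
{'time_s': 0.0, 'qpos': array([ 6.37124442e+01,  1.83512734e+01,  8.97057122e+01, -4.51408476e-04,
        7.20424013e+01, -1.14529292e+00]), 'qvel': array([ 0.00055218, -0.0434339 ,  0.05005694, -0.0426805 , -0.07773221,
        0.00686481]), 'effort': array([ 1.48904346e-03, -4.12444568e+01, -2.31972331e+01,  7.28713442e-02,
        4.57516161e-02, -1.59678284e-04]), 'ee_pos': array([244.0931743 , 520.11648284, 235.12862215]), 'ee_rot': array([-1.79900624e+02, -1.55743430e-03,  1.54857875e+02]), 'force': array([ 0.56715765, -0.36221194, -0.28244254]), 'torque': array([-0.00485214,  0.04688449,  0.00066283]), 'gripper_force': 0.0, 'gripper_width': 91.38238570939602}
22.0
side {'camera_matrix': [[398.99, 0.0, 258.695], [0.0, 398.99, 191.345], [0.0, 0.0, 1.0]], 'R': [[0.973, -0.231, -0.001], [-0.101, -0.422, -0.901], [0.208, 0.877, -0.434]], 't': [-533.02, 144.619, 766.805]} [ 374. -734.  463.]
top {'camera_matrix': [[349.184, 0.0, 252.509], [0.0, 349.184, 194.068], [0.0, 0.0, 1.0]], 'R': [[-0.005, -1.0, -0.015], [-0.993, 0.007, -0.117], [0.117, 0.015, -0.993]], 't': [11.835, 560.912, 893.51]} [452.  -5. 953.]
```

View pics/side0.png

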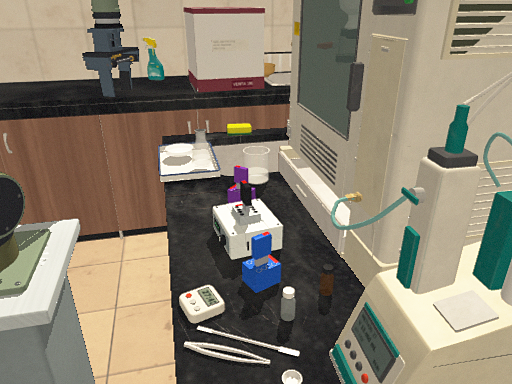

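View pics/top0.png

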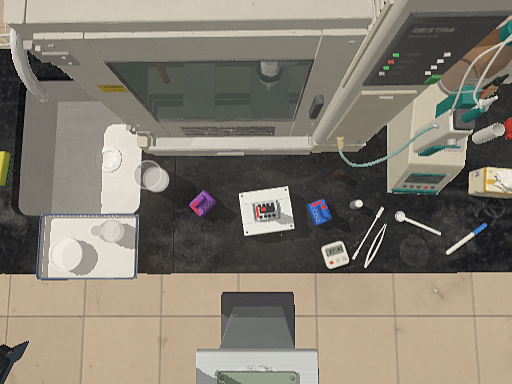

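Candidates for the block: the one in the white heater at top (267,210) / side (246,205), with a black handle and metal body. Look-alikes: purple at top (203,203) / side (240,185), and blue at top (319,211) / side (261,262). The description fits the heater one, so I'll check it in a close crop.

```bash
python3 - <<'E'
import cv2,numpy as np
a=cv2.imread("pics/top0.png")[175:245,225:310]; b=cv2.imread("pics/side0.png")[155:265,195:295]
a=cv2.resize(a,(486,400),interpolation=cv2.INTER_CUBIC)
b=cv2.resize(b,None,fx=4,fy=4,interpolation=cv2.INTER_CUBIC)
o=np.zeros((440,800,3),np.uint8); a=cv2.resize(a,(400,329)); o[:329,:400]=a; o[:,400:800]=b
cv2.imwrite("pics/crop0.png",o)
E
```

```text
(no output)
```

View pics/crop0.png

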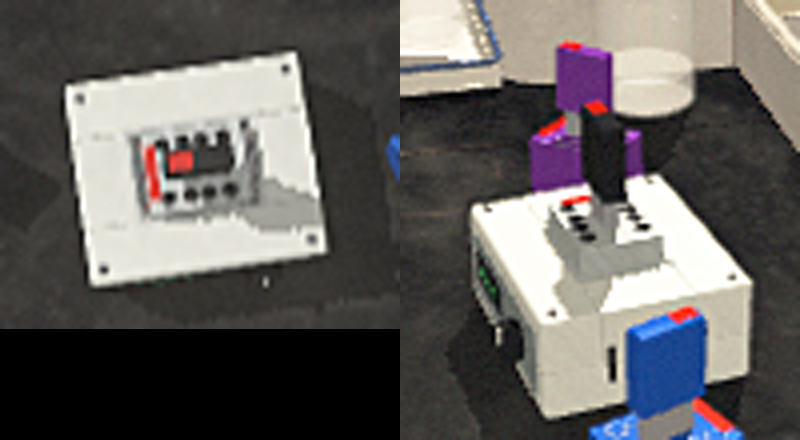

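The crop confirms it: black handle with a red patch on its top, at top crop (201,160) and side crop (600,150). The metal block sits in the white heater and its red bar is on the left side of the top view, so the red end points towards world +y. Next I'll measure the red marks in both views and the heater's outline.

```bash
cat > h.py <<'E'
import cv2,numpy as np
from workcell import *
P={n:{k:np.array(v) for k,v in camera_params(n).items()} for n in("side","top")}
def ray(n,uv):
    p=P[n]; d=p["R"].T@np.linalg.solve(p["camera_matrix"],[uv[0],uv[1],1]); return -p["R"].T@p["t"],d/np.linalg.norm(d)
def plane(n,uv,z):
    c,d=ray(n,uv); return c+d*(z-c[2])/d[2]
def tri(a,b):
    (c1,d1),(c2,d2)=ray("top",a),ray("side",b)
    s=np.linalg.lstsq(np.c_[d1,-d2],c2-c1,rcond=None)[0]
    p,q=c1+d1*s[0],c2+d2*s[1]; return (p+q)/2,np.linalg.norm(p-q)
def red(f,box):
    x0,y0,x1,y1=box; s=f[y0:y1,x0:x1].astype(int)
    m=((s[...,2]>130)&(s[...,1]<90)&(s[...,0]<90)).astype(np.uint8)
    n,l,st,c=cv2.connectedComponentsWithStats(m)
    return [(c[i]+[x0,y0],st[i]) for i in range(1,n) if st[i][4]>2]
E
python3 - <<'E'
from h import *
t=cv2.imread("pics/top0.png"); s=cv2.imread("pics/side0.png")
rt=red(t,(225,175,310,245)); rs=red(s,(215,155,295,230))
for r in rt: print("top",r)
for r in rs: print("side",r)
g=cv2.inRange(cv2.cvtColor(t,cv2.COLOR_BGR2HSV),(0,0,150),(180,50,255)); m=np.zeros_like(g); m[175:245,225:310]=g[175:245,225:310]
c=max(cv2.findContours(m,cv2.RETR_EXTERNAL,cv2.CHAIN_APPROX_NONE)[0],key=cv2.contourArea)
w=np.array([plane("top",p[0],60)[:2] for p in c],np.float32)
print("heater z60",cv2.minAreaRect(w),cv2.boxPoints(cv2.minAreaRect(w)).round(1).tolist())
# handle: dark+red blob top view
hb=(t[175:245,225:310].max(2)<60).astype(np.uint8); n,l,st,cc=cv2.connectedComponentsWithStats(hb)
for i in range(1,n):
    if st[i][4]>20: print("dark",st[i],cc[i]+[225,175])
for a,_ in rt:
    for b,_ in rs: print(a.round(1),b.round(1),tri(a,b))
E
```

```text
top (array([256.95, 211.2 ]), array([31, 31,  3, 11, 20], dtype=int32))
top (array([263. , 208.7]), array([36, 32,  5,  5, 20], dtype=int32))
side (array([237., 166.]), array([20, 11,  5,  1,  5], dtype=int32))
side (array([243.53846154, 181.61538462]), array([26, 25,  6,  4, 13], dtype=int32))
side (array([232.23076923, 186.46153846]), array([14, 29,  7,  5, 13], dtype=int32))
side (array([239.        , 204.57142857]), array([21, 49,  7,  2,  7], dtype=int32))
heater z60 ((515.5498046875, -26.159042358398438), (110.8604736328125, 129.51551818847656), 7.9539618492126465) [[451.70001220703125, 30.299999237060547], [469.6000061035156, -98.0], [579.4000244140625, -82.5999984741211], [561.5, 45.599998474121094]]
dark [   0    0   85   70 2042] [270.17238002 210.62389814]
dark [60  0 25  5 64] [297.      176.09375]
dark [41 28  9  9 29] [270.24137931 207.06896552]
dark [ 0 59 12 11 49] [231.26530612 240.73469388]
[257.  211.2] [237. 166.] (array([504.64088145,  -3.23116238, 161.81972745]), np.float64(3.901934001625383))
[257.  211.2] [243.5 181.6] (array([512.07018151,  -3.93198761, 126.52975248]), np.float64(6.224129714176259))
[257.  211.2] [232.2 186.5] (array([500.78692837,  -2.28068412, 117.44325218]), np.float64(17.756411708457573))
[257.  211.2] [239.  204.6] (array([508.73811218,  -2.76882003,  74.22202604]), np.float64(7.726287769170218))
[263.  208.7] [237. 166.] (array([506.10305048, -16.38685933, 167.32201837]), np.float64(11.379489405658774))
[263.  208.7] [243.5 181.6] (array([513.48300607, -17.58663963, 132.79769367]), np.float64(1.766376500747685))
[263.  208.7] [232.2 186.5] (array([502.37395313, -16.27276968, 124.21156411]), np.float64(25.387276086734325))
[263.  208.7] [239.  204.6] (array([510.27139835, -17.39533887,  82.05109114]), np.float64(15.941253636729785))
```

Measured values, which agree with the text:
- Heater centre is (515.5, -26.2), yaw +7.95°, and the red end faces world +y.
- Handle top stands at z ≈ 132.8.

I need tool yaw 97.95°, which makes tool x the heater's +y and tool y the heater's +x.

Request:
step_arm --plan '[[[-47.7,-38.0,0,0.993,0.5],[-47.7,-38.0,0,0.993,0.5],[-47.7,-38.0,0,0.993,0.5],[-47.7,-38.0,0,0.993,0.5],[-47.7,-38.0,0,0.993,0.5],[-47.7,-38.0,0,0.993,0.5],[-47.7,-38.0,0,0.993,0.5],[-47.7,-38.0,0,0.993,0.5],[-47.7,-38.0,0,0.993,0.5],[-47.7,-38.0,0,0.993,0.5],[-47.7,-38.0,0,0.993,0.5],[-47.7,-38.0,0,0.993,0.5],[-47.7,-38.0,0,0.993,0.5],[-47.7,-38.0,0,0.993,0.5]]]' --newtons 40

```text
time_s: 1.85
ee_pos: [514.3, -25.1, 236.1]
ee_rot: [180.0, -0.0, 98.1]
force: [0.5, 0.3, -0.6]
gripper_width: 45.4
gripper_force: 0.0
```

Request:
step_arm --plan '[[[-0.05,0.05,6,0,0.5],[-0.05,0.05,11,0,0.5],[-0.05,0.05,12.2,0,0.5],[-0.05,0.05,12.2,0,0.5],[-0.05,0.05,12.2,0,0.5]]]'

```text
time_s: 2.48
ee_pos: [516.8, -26.5, 116.0]
ee_rot: [179.8, 0.0, 98.0]
force: [0.2, -0.0, -0.3]
gripper_width: 45.7
gripper_force: 0.0
```

```bash
python3 - <<'E'
from h import *
s=grab_frame("side"); t=grab_frame("top"); print(state()["ee_pos"],state()["force"])
b=cv2.resize(s[150:260,190:300],(400,400),interpolation=cv2.INTER_CUBIC); a=cv2.resize(t[170:250,225:305],(400,400),interpolation=cv2.INTER_CUBIC)
cv2.imwrite("pics/c1.png",np.hstack([a,b]))
E
```

```text
[516.49956092 -26.57824457 115.78291209] [-0.47161571  0.02115913 -0.59318907]
```

View pics/c1.png

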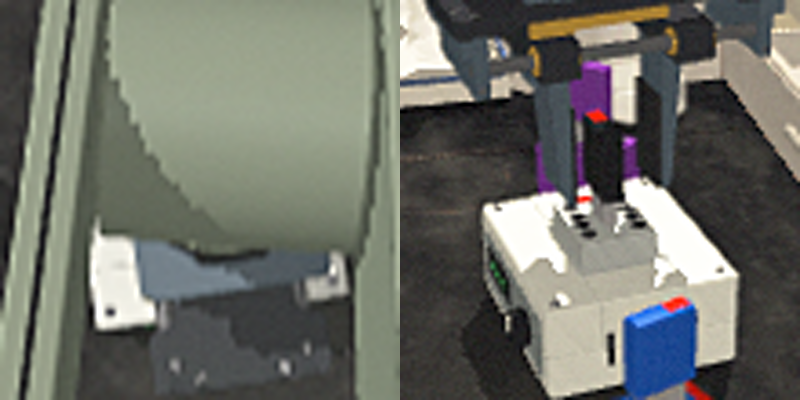

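The picture shows the fingers straddling the black handle (side crop ~ (605,160)), roughly centred and clear of the block top. I'll close now.

Request:
step_arm --plan '[[[0,0,0,0,0.3],[0,0,0,0,0.2],[0,0,0,0,0.1],[0,0,0,0,0.1],[0,0,0,0,0.0],[0,0,0,0,0.0],[0,0,0,0,0.0]]]' --newtons 40

```text
time_s: 3.45
ee_pos: [515.0, -26.5, 113.8]
ee_rot: [-180.0, -0.0, 98.0]
force: [-0.8, 0.6, 0.6]
gripper_width: 13.9
gripper_force: 40.0
```

Gripped: width 13.9 mm, 40 N. Rock 1 moves the handle along the arc about the plain end's lower edge, towards -y and slightly up.

Request:
step_arm --plan '[[[-0.2,0,-0.07,0,0],[-0.39,0,-0.13,0,0],[-0.58,0,-0.19,0,0],[-0.78,0,-0.24,0,0],[-0.98,0,-0.28,0,0],[-1.18,0,-0.32,0,0],[-1.18,0,-0.32,0,0]]]'

```text
time_s: 4.32
ee_pos: [516.0, -34.1, 115.7]
ee_rot: [-179.9, -0.5, 97.8]
force: [1.8, 13.9, -7.8]
gripper_width: 13.6
gripper_force: 40.0
```

```bash
python3 - <<'E'
from h import *
s=grab_frame("side"); st=state(); print({k:np.round(st[k],2) for k in("ee_pos","ee_rot","force","torque","gripper_width")})
b=cv2.resize(s[150:260,190:300],(600,600),interpolation=cv2.INTER_CUBIC); cv2.imwrite("pics/c2.png",b)
E
```

```text
{'ee_pos': array([515.96, -34.07, 115.7 ]), 'ee_rot': array([-179.91,   -0.52,   97.78]), 'force': array([ 1.8 , 14.04, -7.81]), 'torque': array([ 3.06, -0.19,  0.01]), 'gripper_width': np.float64(13.91)}
```

View pics/c2.png

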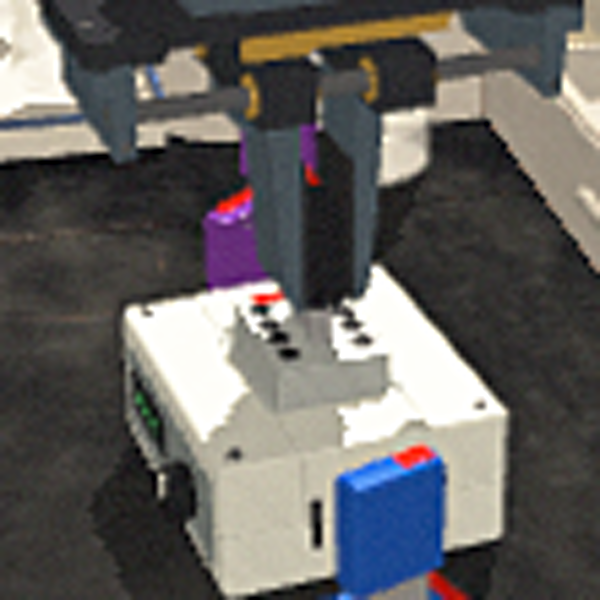

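The picture shows the handle, around (330,220), starting to lean, with the block still seated (metal face near (310,370)). The reaction is 14 N and building, so I'll carry on.

Request:
step_arm --plan '[[[-0.2,0,-0.05,0,0],[-0.4,0,-0.1,0,0],[-0.4,0,-0.1,0,0]]]'

```text
time_s: 4.75
ee_pos: [516.5, -37.9, 116.8]
ee_rot: [-179.9, -0.5, 97.8]
force: [0.8, 14.9, -7.5]
gripper_width: 13.8
gripper_force: 40.0
```

Request:
step_arm --plan '[[[-0.2,0,-0.05,0,0],[-0.4,0,-0.1,0,0],[-0.4,0,-0.1,0,0]]]'

```text
time_s: 5.12
ee_pos: [517.1, -43.1, 118.5]
ee_rot: [-179.9, -0.4, 97.8]
force: [-0.8, 9.2, -2.1]
gripper_width: 13.9
gripper_force: 40.0
```

Request:
step_arm --plan '[[[-0.15,0,-0.03,0,0],[-0.3,0,-0.06,0,0],[-0.3,0,-0.06,0,0]]]'

```text
time_s: 5.5
ee_pos: [517.5, -45.3, 119.2]
ee_rot: [-179.9, -0.5, 97.8]
force: [-0.5, 11.6, -1.6]
gripper_width: 13.7
gripper_force: 40.0
```

```bash
python3 - <<'E'
from h import *
s=grab_frame("side"); st=state(); print({k:np.round(st[k],2) for k in("ee_pos","ee_rot","force","torque","gripper_width")})
for r in red(s,(215,155,295,230)): print(r)
b=cv2.resize(s[150:260,190:300],(600,600),interpolation=cv2.INTER_CUBIC); cv2.imwrite("pics/c3.png",b)
E
```

```text
{'ee_pos': array([517.46, -45.34, 119.2 ]), 'ee_rot': array([-179.93,   -0.49,   97.78]), 'force': array([-0.56, 12.81, -2.49]), 'torque': array([ 2.81,  0.23, -0.08]), 'gripper_width': np.float64(13.8)}
(array([232.23076923, 186.46153846]), array([14, 29,  7,  5, 13], dtype=int32))
```

View pics/c3.png

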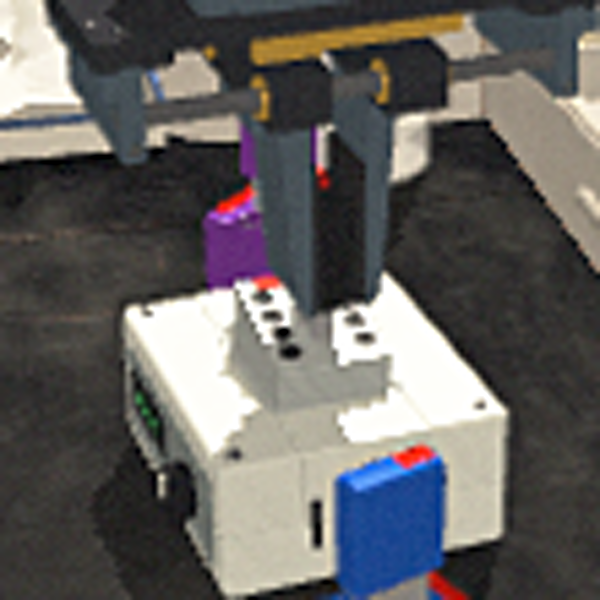

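The red bar has risen to crop (267,283) from (268,299), so the red end is up by about 13 mm. The handle displacement (-19, +5.4 mm) gives a tilt of ~0.24 rad, so the red end is free and the plain end is still down. Now I'll rock the other way with some upward pull, so the red bead isn't forced back under its roller.

Request:
step_arm --plan '[[[0.2,0,-0.1,0,0],[0.4,0,-0.2,0,0],[0.6,0,-0.3,0,0],[0.8,0,-0.4,0,0],[0.8,0,-0.4,0,0]]]'

```text
time_s: 6.18
ee_pos: [516.7, -42.8, 121.5]
ee_rot: [-179.8, 0.2, 98.1]
force: [3.9, -3.6, -22.5]
gripper_width: 13.8
gripper_force: 40.0
```

Request:
step_arm --plan '[[[0.2,0,-0.1,0,0],[0.4,0,-0.2,0,0],[0.4,0,-0.2,0,0]]]'

```text
time_s: 6.55
ee_pos: [516.1, -39.4, 124.5]
ee_rot: [-179.8, 0.2, 98.1]
force: [1.1, -4.9, -13.2]
gripper_width: 13.7
gripper_force: 40.0
```

```bash
python3 - <<'E'
from h import *
s=grab_frame("side"); st=state(); print({k:np.round(st[k],2) for k in("ee_pos","force","torque")})
b=cv2.resize(s[165:250,200:285],(600,600),interpolation=cv2.INTER_CUBIC); cv2.imwrite("pics/c4.png",b)
E
```

```text
{'ee_pos': array([516.08, -39.42, 124.73]), 'force': array([  1.27,  -4.59, -14.07]), 'torque': array([-1.64, -0.31, -0.07])}
```

View pics/c4.png

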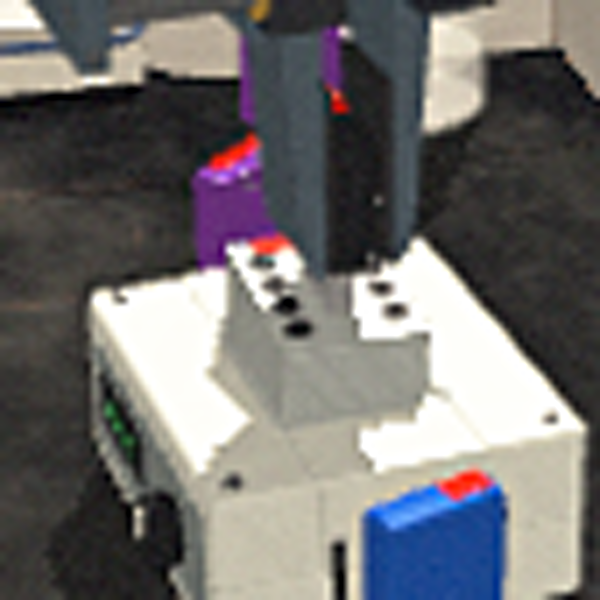

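The picture shows the whole block has risen: red bar at crop (268,244) and plain face top edge at about (285-430,340). It is still tilted with the red end higher. Next I'll push towards +y with almost no lift, so that it tips the other way in the well.

Request:
step_arm --plan '[[[0.2,0,0,0,0],[0.4,0,0,0,0],[0.6,0,-0.05,0,0],[0.8,0,-0.05,0,0],[0.8,0,-0.05,0,0]]]'

```text
time_s: 7.22
ee_pos: [515.4, -32.1, 128.2]
ee_rot: [-180.0, 0.3, 98.1]
force: [-2.6, -7.4, 3.6]
gripper_width: 13.8
gripper_force: 40.0
```

Request:
step_arm --plan '[[[0.2,0,0,0,0],[0.4,0,-0.05,0,0],[0.6,0,-0.1,0,0],[0.6,0,-0.1,0,0]]]'

```text
time_s: 7.72
ee_pos: [515.3, -27.0, 128.9]
ee_rot: [180.0, 0.5, 98.2]
force: [-0.7, -10.3, -1.2]
gripper_width: 13.9
gripper_force: 40.0
```

Request:
step_arm --plan '[[[0.2,0,0,0,0],[0.4,0,-0.05,0,0],[0.6,0,-0.1,0,0],[0.6,0,-0.1,0,0]]]'

```text
time_s: 8.22
ee_pos: [514.6, -21.1, 130.0]
ee_rot: [179.9, 0.5, 98.2]
force: [-1.2, -10.7, -0.8]
gripper_width: 13.5
gripper_force: 40.0
```

Request:
step_arm --plan '[[[0.2,0,0,0,0],[0.4,0,-0.05,0,0],[0.6,0,-0.05,0,0],[0.6,0,-0.05,0,0]]]'

```text
time_s: 8.72
ee_pos: [514.0, -15.5, 131.1]
ee_rot: [179.9, 0.5, 98.2]
force: [-0.5, -12.1, 3.1]
gripper_width: 13.6
gripper_force: 40.0
```

```bash
python3 - <<'E'
from h import *
s=grab_frame("side"); st=state(); print({k:np.round(st[k],2) for k in("ee_pos","force","torque")})
b=cv2.resize(s[165:250,200:285],(600,600),interpolation=cv2.INTER_CUBIC); cv2.imwrite("pics/c5.png",b)
E
```

```text
{'ee_pos': array([513.95, -15.47, 131.13]), 'force': array([ -2.35, -11.37,   3.65]), 'torque': array([-2.81,  0.42,  0.05])}
```

View pics/c5.png

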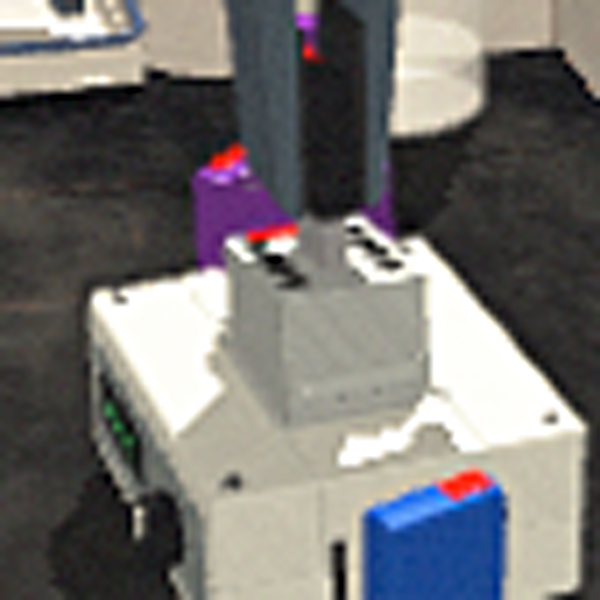

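The picture shows the plain end standing high: bead visible at (360,390), plain top edge at (285-425,290), and the red bar lower in relative terms. The handle geometry about the red bead fits a tilt of about -0.15 rad with the block still in the well. I'll rock it back until it sits level on the two rollers, then lift.

Request:
step_arm --plan '[[[-0.2,0,0.0,0,0],[-0.4,0,0.0,0,0],[-0.6,0,0.05,0,0],[-0.8,0,0.1,0,0],[-1.0,0,0.15,0,0],[-1.2,0,0.2,0,0],[-1.2,0,0.2,0,0]]]'

```text
time_s: 9.65
ee_pos: [514.9, -20.9, 128.8]
ee_rot: [179.9, -0.3, 97.8]
force: [-2.6, 6.3, 9.7]
gripper_width: 13.5
gripper_force: 40.0
```

Request:
step_arm --plan '[[[-0.2,0,0.05,0,0],[-0.4,0,0.1,0,0],[-0.4,0,0.1,0,0]]]'

```text
time_s: 10.02
ee_pos: [515.4, -24.7, 127.4]
ee_rot: [179.9, -0.3, 97.8]
force: [-2.4, 7.2, 7.7]
gripper_width: 13.6
gripper_force: 40.0
```

Request:
step_arm --plan '[[[-0.1,0,0.03,0,0],[-0.2,0,0.05,0,0],[-0.2,0,0.05,0,0]]]'

```text
time_s: 10.4
ee_pos: [515.6, -25.9, 127.0]
ee_rot: [179.9, -0.4, 97.8]
force: [-2.9, 10.4, 8.1]
gripper_width: 14.0
gripper_force: 40.0
```

```bash
python3 - <<'E'
from h import *
s=grab_frame("side"); st=state(); print({k:np.round(st[k],2) for k in("ee_pos","force","torque")})
b=cv2.resize(s[155:240,200:285],(600,600),interpolation=cv2.INTER_CUBIC); cv2.imwrite("pics/c6.png",b)
# expected pixels of block top corners if level, for heater pose and grip offset
a=np.radians(7.95); X=np.array([np.cos(a),np.sin(a),0]);Y=np.array([-np.sin(a),np.cos(a),0]); Z=np.array([0,0,1.])
p=P["side"]
for th in(-.1,0,.1):
    c,q=np.cos(th),np.sin(th); Yb=c*Y+q*Z; Zb=-q*Y+c*Z
    g=st["ee_pos"]-np.array([0,0,3.])
    out=[]
    for x,y,z in((-22,-27.5,-37),(22,-27.5,-37),(-22,27.5,-37),(-22,-27.5,-60),(22,-27.5,-60)):
        v=p["camera_matrix"]@(p["R"]@(g+x*X+y*Yb+z*Zb)+p["t"]); out.append((((v[:2]/v[2])-[200,155])*600/85).round().astype(int).tolist())
    print(th,out)
E
```

```text
{'ee_pos': array([515.64, -25.86, 126.98]), 'force': array([-3.34,  8.18,  8.37]), 'torque': array([2.25, 0.68, 0.01])}
-0.1 [[289, 395], [437, 368], [229, 329], [293, 471], [440, 442]]
0 [[285, 399], [432, 372], [224, 315], [287, 470], [432, 442]]
0.1 [[281, 401], [427, 374], [220, 301], [280, 468], [424, 440]]
```

View pics/c6.png

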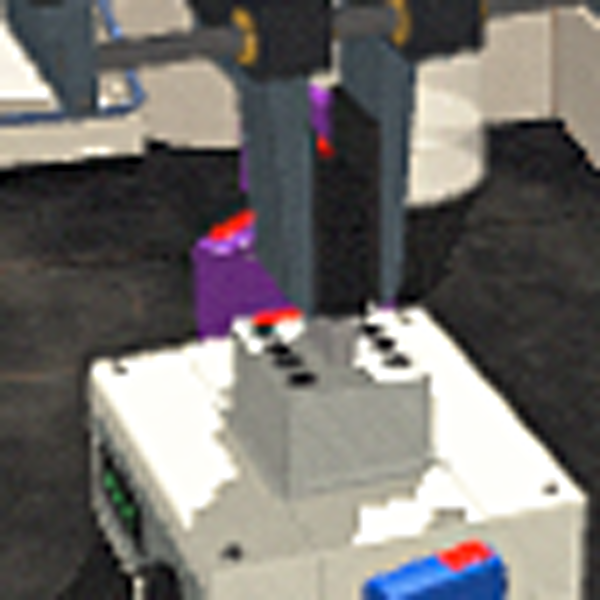

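The block corners at (290,400), (430,372) and (235,322) are close to the level prediction, perhaps -0.04 rad with the plain end a little high. The plain bead has just reached its roller. I'll press the lean a touch further against the roller, relax, then raise.

Request:
step_arm --plan '[[[-0.1,0,0,0,0],[-0.25,0,0,0,0],[-0.25,0,0,0,0]]]'

```text
time_s: 10.82
ee_pos: [515.7, -26.9, 127.0]
ee_rot: [179.9, -0.6, 97.8]
force: [-3.1, 14.6, 9.3]
gripper_width: 14.0
gripper_force: 40.0
```

Request:
step_arm --plan '[[[0.2,0,-0.1,0,0],[0.3,0,-0.4,0,0],[0.3,0,-0.8,0,0],[0.3,0,-1.2,0,0],[0.3,0,-1.6,0,0],[0.3,0,-2.0,0,0],[0.3,0,-2.4,0,0],[0.3,0,-2.8,0,0],[0.3,0,-3.2,0,0],[0.3,0,-3.5,0,0],[0.3,0,-3.5,0,0],[0.3,0,-3.5,0,0]]]'

```text
time_s: 12.32
ee_pos: [515.4, -28.8, 160.1]
ee_rot: [-180.0, -0.0, 98.0]
force: [0.0, 0.8, -2.8]
gripper_width: 14.0
gripper_force: 40.0
```

```bash
python3 - <<'E'
from h import *
s=grab_frame("side"); st=state(); print({k:np.round(st[k],2) for k in("ee_pos","ee_rot","force","torque","gripper_width")})
b=cv2.resize(s[150:225,205:280],(600,600),interpolation=cv2.INTER_CUBIC); cv2.imwrite("pics/c7.png",b)
a=np.radians(st["ee_rot"][2]-90); X=np.array([np.cos(a),np.sin(a),0]);Y=np.array([-np.sin(a),np.cos(a),0]); Z=np.array([0,0,1.])
p=P["side"]
for th in(-.1,-.05,0,.05,.1):
    c,q=np.cos(th),np.sin(th); Yb=c*Y+q*Z; Zb=-q*Y+c*Z
    g=st["ee_pos"]-np.array([0,0,3.])
    out=[]
    for x,y,z in((-22,-27.5,-37),(22,-27.5,-37),(-22,27.5,-37),(-22,-27.5,-77),(22,-27.5,-77),(-22,27.5,-77)):
        v=p["camera_matrix"]@(p["R"]@(g+x*X+y*Yb+z*Zb)+p["t"]); out.append((((v[:2]/v[2])-[205,150])*8).round().astype(int).tolist())
    print(th,out)
E
```

```text
{'ee_pos': array([515.42, -28.82, 160.07]), 'ee_rot': array([-1.7998e+02, -1.0000e-02,  9.7960e+01]), 'force': array([-0.2 , -0.29, -2.41]), 'torque': array([-0.11,  0.03, -0.04]), 'gripper_width': np.float64(13.52)}
-0.1 [[286, 372], [457, 342], [216, 302], [295, 525], [463, 493], [226, 447]]
-0.05 [[284, 374], [455, 345], [214, 294], [290, 524], [457, 493], [221, 437]]
0 [[282, 377], [452, 347], [211, 287], [285, 522], [452, 491], [216, 426]]
0.05 [[279, 378], [449, 349], [209, 279], [280, 520], [446, 489], [211, 415]]
0.1 [[277, 379], [446, 350], [207, 271], [275, 516], [440, 485], [207, 403]]
```

View pics/c7.png

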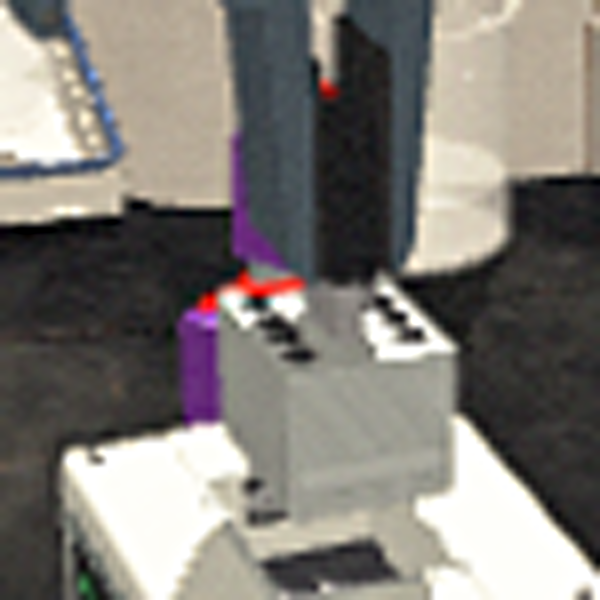

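The last view shows the block in the grip, clear above the open well (dark mouth at (330,565)). Its corners at (288,377), (455,347), (217,292) and (292,522) match the level prediction to about 0.025 rad. The underside is about 20 mm above the heater top, and the force reading is just the block's weight. Handing in.

```bash
python3 -c "
from workcell import *
print(state()['qvel'].round(2), job_done())"
```

```text
the job is handed in; nothing more can be done
[-0.   -0.04  0.08  0.07 -0.03  0.01] None
```

I rocked the block out red end first and then plain end, and handed in still holding it upright to within about 0.03 rad, steady, about 20 mm above the well; the arm kept well clear of the beaker and vials.

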